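Pack the charged batteries into the carry case

ROBOT

A 6-joint arm with a two-finger parallel gripper is mounted at the origin on a cart in front of the work surface, level with it; the furniture and walls round the work are solid. World frame = base frame: x ahead of the robot, y to its left, z up, the work surface at z = 0. Lengths are in mm, angles in rad, forces in N, time in s.
With the tool pointing down it reaches from about 400 to 925 mm from the base axis. Payload 12.5 kg.
Tool frame: the origin (TCP) lies at the centre of the arm's flange, where the gripper is bolted on; the fingertips stand 190 mm ahead of it and the grasp point (between the pads) lies 171 mm ahead of it; z points along the fingers, y is the line along which they close (so a half turn about z gives the same grasp; the last joint's range is limited). The gripper opens to 95 mm and grips with 3 to 60 N. Pads are 20 mm wide; open, the fingers measure 119 mm over their backs; the gripper's body (75 mm by 180 mm) begins 59 mm behind the grasp point.
Start: joints at [1.134, 0.491, 1.559, -0, 1.092, -0.106], TCP at [202.976, 591.122, 404.761] pointing down, gripper open.
Joint ranges: [-3.1, 3.1], [-0.84, 2.19], [0.05, 2.79], [-1.13, 4.28], [0.06, 2.93], [-2.69, 2.69]. Speed limits (rad/s): [2.22, 2.22, 2.79, 3.14, 3.14, 3.14].

INTERFACE

Orientations are given as [roll, pitch, yaw] about the fixed x, y, z axes, in that order (R = Rz(yaw) Ry(pitch) Rx(roll)).
In Python, from cell import env, read_camera, search_frame, cut_out gives the robot as it stands. The module is installed in compiled form; this text tells all that it offers.
- The arm moves only by the tool move_arm, never from a script. Its argument "commands" is a list of rows, each a list of 3 entries, a list of its own where there are three numbers: the shift along the world's x, y, z normalised to -1 to 1, where 1 is 0.03 m, then the turn about the world's z normalised to -1 to 1, where 1 is 0.08 rad, then the opening, from -1 (shut) to 1 (fully open), so that 0 is half open. A call has 1 to 20 rows; each row shifts and turns the commanded pose from where the row before left it; what a row does not reach is not made up. A row lasts 1/12 s, in which the tool goes at most 41.7 mm and 7.16 degrees, less where a joint would pass 70% of its speed; a pose out of reach is approached as far as the arm can. A call with a number of a shift or a turn outside -1 to 1 is refused whole. A call with a gripper value outside its range is refused whole. The fingers move at their own pace and stop on an object; the grip force is fixed at half the most. Time passes only in rows, so rows that do not move let the fingers close. It gives the time, the measured TCP pose, the force, the opening and the grip force at its end, in the units of the state.
- env.state(): the state, without advancing time (a new reading comes with each control period).
- read_camera(name): name is "scene" or "top" or "wrist"; returns a dict with "image" (420x560x3 uint8, red, green, blue), "fx", "fy", "cx", "cy" (pixels), "rvec" (rotation vector, rad) and "tvec" (3), from world to camera coordinates, as OpenCV has them. Camera axes: x right, y down, z forward; pixel columns grow to the right and rows downward; lengths in mm; the calibration is good to about 2 mm. The wrist camera is an equidistant fisheye: a pixel r from the principal point sees the ray r / f radians off the axis. A picture is of the moment at which its call begins. There is no depth.
- env.job_done(): hands the job in; it is judged then, once.
Trained networks look in a picture, given as the dict that the camera call returned (one of the last four; its "shot" number tells which), for a name from the list of things; names that differ only in an ending like _2 or _b are one class to them, and where a whole thing is asked for, a point or a joint stands for the part that bears it (a point fixed in the world has none). Each returns a list of dicts, best first, with "confidence" (0 to 1); they miss things now and then, are a little off and sometimes report something else, mostly with a low value. They report only what shows in the picture. A call takes as long as a camera call. They do not tell look-alikes from the thing itself.
- search_frame(thing, picture): "at" ([column, row] in pixels, amid what is visible of it).
- cut_out(thing, picture): "region" (420x560 bool, what is visible of it) and "at" ([column, row] in pixels, amid what is visible of it).
The state is a dict: "t": time; "joints": joint angles; "qvel": joint speeds; "tau": joint torques, N m; "eef_pos": TCP position; "tcp_rot": TCP orientation; "ft_force": force on the tool from outside, world axes, zero at the start; "moment": the same for the moment, N m; "opening": opening from 0.0 (shut) to 1.0 (fully open); "grip_force": force on a finger pad.
Only numpy, scipy, OpenCV 4.12 (cv2) and the standard library are available. Lean on these libraries where they do the work, as an engineer would, in place of code of your own. Each camera call takes 0.05 s, during which the arm holds its last target. There are 200 camera calls.

TASK

Pack all the blue battery packs for the job site: press the orange release button in front of each charged pack in the dock so that it pops up, lift it out and seat it flat and square, right way up, in a free pocket of the grey carry case, and likewise the pack that stands loose on the worktop. When all are in, swing the orange lid over and press it down until the clasp clicks and holds it fully shut. Leave the tools lying around where they are.

Things in the scene. Friction and masses are not known exactly. Their poses are not given: they have to be found in the camera images.
- dock: black battery charging dock, 139 x 222 mm, 36 mm high, fixed; three bays side by side along its y, 78 mm apart, with walls to 26 mm above the worktop; orange release buttons along its front (-x) edge, small grey hoods before and behind each bay hide steel catches. Origin under the middle of the middle bay; z up.
- case: grey tray of the battery carry case, 180 x 151 mm, 20 mm high, fixed to the worktop, with four rectangular pockets (2 along x by 2 along y) and a hinged lid on its far (+x) edge. Origin under its centre, z up.
- case_lid (a joint): orange lid, hollow, 180 x 151 x 54 mm; hinge line parallel to the case's y, 90 mm in +x of the case's origin, 20 mm up. rad: 0 shut, about 0.06 ajar on the clasp, 1.7 open, leaning back. Damped hinge; leans back by itself above 1.3, sinks slowly by itself below 1.0: push it over from behind with closed fingers. 8 to 12 N on lid_press snaps it past the spring clasp, if all packs are fully down.
- lid_press (a point): black pad on the outside of the lid near its front edge, in the middle: where to press it shut. Lies 155 mm from the hinge line towards the lid's front edge and 56 mm out from the rim plane; z axis points out of the lid (up when shut). When shut it is 76 mm above the worktop.
- bay_0 (a point): floor of bay 0 (0 is at the dock's -y end), at its centre, 14 mm above the worktop; axes as the dock's. A latched pack stands on it with its centre 31 mm above this point; a released one stands popped up, its centre about 38 mm above this point. Bays may be empty.
- release_0 (a joint): orange release button of bay 0, moves straight down, m: 0 up, 0.007 fully down; 2.5 N at first, 4 to 6 N at full travel, which is needed. It draws back the hidden catches that hold the pack's foot down (no pull will free it). The pack then pops up 7 mm and stays up; the button stays about 4 mm down until the pack is lifted away.
- release_0_top (a point): centre of the top of release button 0 (20 x 30 mm), 34 mm above the worktop when up, 64 mm in front of the bay's centre; axes as the dock's
- bay_1 (a point): floor of bay 1 (0 is at the dock's -y end), at its centre, 14 mm above the worktop; axes as the dock's. A latched pack stands on it with its centre 31 mm above this point; a released one stands popped up, its centre about 38 mm above this point. Bays may be empty.
- release_1 (a joint): orange release button of bay 1, moves straight down, m: 0 up, 0.007 fully down; 2.5 N at first, 4 to 6 N at full travel, which is needed. It draws back the hidden catches that hold the pack's foot down (no pull will free it). The pack then pops up 7 mm and stays up; the button stays about 4 mm down until the pack is lifted away.
- release_1_top (a point): centre of the top of release button 1 (20 x 30 mm), 34 mm above the worktop when up, 64 mm in front of the bay's centre; axes as the dock's
- bay_2 (a point): floor of bay 2 (0 is at the dock's -y end), at its centre, 14 mm above the worktop; axes as the dock's. A latched pack stands on it with its centre 31 mm above this point; a released one stands popped up, its centre about 38 mm above this point. Bays may be empty.
- release_2 (a joint): orange release button of bay 2, moves straight down, m: 0 up, 0.007 fully down; 2.5 N at first, 4 to 6 N at full travel, which is needed. It draws back the hidden catches that hold the pack's foot down (no pull will free it). The pack then pops up 7 mm and stays up; the button stays about 4 mm down until the pack is lifted away.
- release_2_top (a point): centre of the top of release button 2 (20 x 30 mm), 34 mm above the worktop when up, 64 mm in front of the bay's centre; axes as the dock's
- pocket_0 (a point): pocket 0 of the case: centre of its floor, 6 mm above the worktop; axes as the case's. The pocket is 77 mm (x) by 51 mm (y), 14 mm deep. Rows are 86 mm apart along x, columns 84 mm apart along y.
- pocket_1 (a point): pocket 1 of the case: centre of its floor, 6 mm above the worktop; axes as the case's. The pocket is 77 mm (x) by 51 mm (y), 14 mm deep. Rows are 86 mm apart along x, columns 84 mm apart along y.
- pocket_2 (a point): pocket 2 of the case: centre of its floor, 6 mm above the worktop; axes as the case's. The pocket is 77 mm (x) by 51 mm (y), 14 mm deep. Rows are 86 mm apart along x, columns 84 mm apart along y.
- pocket_3 (a point): pocket 3 of the case: centre of its floor, 6 mm above the worktop; axes as the case's. The pocket is 77 mm (x) by 51 mm (y), 14 mm deep. Rows are 86 mm apart along x, columns 84 mm apart along y.
- pack_0_centre (a point): battery pack 0: blue body with a black band, 58 mm (x) by 42 mm (y), on a black foot 72 x 46 mm, 10 mm high; 60 mm high in all, about 0.3 kg, the same either way round; starts latched in bay 0, unless absent. This point is its centre, 30 mm above its underside; z up. Grip the body across its 42 mm width (y).
- pack_1_centre (a point): battery pack 1: blue body with a black band, 58 mm (x) by 42 mm (y), on a black foot 72 x 46 mm, 10 mm high; 60 mm high in all, about 0.3 kg, the same either way round; starts latched in bay 1, unless absent. This point is its centre, 30 mm above its underside; z up. Grip the body across its 42 mm width (y).
- pack_2_centre (a point): battery pack 2: blue body with a black band, 58 mm (x) by 42 mm (y), on a black foot 72 x 46 mm, 10 mm high; 60 mm high in all, about 0.3 kg, the same either way round; starts latched in bay 2, unless absent. This point is its centre, 30 mm above its underside; z up. Grip the body across its 42 mm width (y).
- pack_3_centre (a point): battery pack 3: blue body with a black band, 58 mm (x) by 42 mm (y), on a black foot 72 x 46 mm, 10 mm high; 60 mm high in all, about 0.3 kg, the same either way round; starts loose, upright on the worktop between dock and case. This point is its centre, 30 mm above its underside; z up. Grip the body across its 42 mm width (y).
- pliers_red: red-handled pliers, 186 x 57 x 13 mm, a bystander lying or standing on the worktop; origin at its underside
- tape_measure: yellow tape measure, 34 x 80 x 68 mm, a bystander lying or standing on the worktop; origin at its underside
- marker: white felt marker with black cap, 130 x 18 x 20 mm, a bystander lying or standing on the worktop; origin at its underside
Things that resemble listed ones, but are neither listed nor needed, are in the scene too. What is shaped like the part that bears pack_3_centre but pink is not meant.

How it is judged:
By the outcome, as a careful person would: the job done as asked, in the order asked, and still so for the second after the job is handed in, with the robot touching nothing.
Of pack_0, pack_1, pack_2 only 2 to 3 are there at a start; the rules pass over those that are not, and their reading is None.
At some moment in a run one of pack_3 may be knocked a few centimetres aside while the robot is not near it.
Once in a run the grip may slacken for a moment while it holds something.
It also fails if it takes over 210 s, if anything falls off the work surface, if the arm or the gripper's body presses on something with over 40 N, if the wrist force passes 120 N, or if a joint passes its speed limit or range.

## Working session

There is one attempt and no reset: what is moved stays moved. The work goes in short steps, Python scripts to look and compute and a tool call to move; the robot and the scene stay as the last step left them, time stands still between calls to the robot, and variables do not carry over. Pictures are saved under pics/ and viewed, at most 17 in all, crops included, and the job is handed in when it is done.

Besides the shell and the picture viewer there is one more tool, called by a JSON object that holds its "name" and its "arguments". move_arm: Moves the arm, as the interface text tells. Its arguments: {"type":"object","properties":{"commands":{"type":"array","items":{"type":"array"}}},"required":["commands"]}

```bash
mkdir -p pics
cat > h.py <<'E'
from cell import env, read_camera, search_frame, cut_out
import numpy as np, cv2
def save(p,n): cv2.imwrite('pics/'+n+'.png',cv2.cvtColor(p['image'],cv2.COLOR_RGB2BGR))
def ray(p,uv):
    R,_=cv2.Rodrigues(np.array(p['rvec'],float)); t=np.array(p['tvec'],float).ravel()
    return R,t
def unproj(p,uv,z,fish=False):
    R,t=ray(p,uv); x=(uv[0]-p['cx'])/p['fx']; y=(uv[1]-p['cy'])/p['fy']
    if fish:
        r=np.hypot(x,y)+1e-12; d=np.array([np.sin(r)*x/r,np.sin(r)*y/r,np.cos(r)])
    else: d=np.array([x,y,1.])
    d=R.T@d; c=-R.T@t
    return c+d*(z-c[2])/d[2]
def proj(p,P,fish=False):
    R,t=ray(p,None); q=(R@np.atleast_2d(P).T).T+t
    if fish:
        n=np.hypot(q[:,0],q[:,1])+1e-12; th=np.arctan2(n,q[:,2]); a=q[:,:2]/n[:,None]*th[:,None]
    else: a=q[:,:2]/q[:,2:]
    return a*[p['fx'],p['fy']]+[p['cx'],p['cy']]
E
python3 - <<'E'
from h import *
for n in('scene','top'):
    p=read_camera(n); save(p,n+'0'); R,t=ray(p,0); print(n,-R.T@t,R[2],p['fx'])
    for th in('dock','case','case_lid','pack_0_centre','release_0','lid_press','pliers_red','tape_measure','marker'):
        print(th,[(np.round(d['at']).tolist(),round(d['confidence'],2)) for d in search_frame(th,p)])
print(env.state())
E
```

```text
scene [-179.07023205 -573.15674395  886.66961275] [ 0.58964553  0.47050123 -0.65646534] 397.5203537663063
dock [([341.0, 286.0], 0.87)]
case [([230.0, 173.0], 0.74), ([223.0, 193.0], 0.63)]
case_lid [([229.0, 173.0], 0.7)]
pack_0_centre []
release_0 [([304.0, 277.0], 0.54), ([327.0, 291.0], 0.53), ([352.0, 303.0], 0.45)]
lid_press [([234.0, 176.0], 0.57)]
pliers_red [([361.0, 245.0], 0.75)]
tape_measure [([341.0, 214.0], 0.47)]
marker [([290.0, 206.0], 0.76)]
top [ 456.60250324   45.88128186 1112.17625111] [ 0.093728   -0.00712624 -0.99557234] 403.7388902851464
dock [([390.0, 251.0], 0.93)]
case [([205.0, 227.0], 0.63), ([385.0, 238.0], 0.5)]
case_lid [([199.0, 201.0], 0.64)]
pack_0_centre []
release_0 [([358.0, 265.0], 0.54), ([416.0, 261.0], 0.41), ([388.0, 264.0], 0.38)]
lid_press [([195.0, 201.0], 0.92)]
pliers_red [([379.0, 174.0], 0.55)]
tape_measure [([336.0, 158.0], 0.68)]
marker [([206.0, 231.0], 0.74), ([392.0, 255.0], 0.65), ([278.0, 167.0], 0.6)]
{'t': 1.0, 'joints': array([ 1.13438413e+00,  4.90892136e-01,  1.55889062e+00, -1.92497378e-05,
        1.09169419e+00, -1.05613081e-01]), 'qvel': array([-0.00064406,  0.00060527,  0.00049659,  0.00056917,  0.0004772 ,
       -0.00143778]), 'tau': array([ 6.16277684e-04, -6.12471771e+01, -2.58434594e+01,  6.93866867e-02,
        4.45159001e-02,  6.25590724e-05]), 'eef_pos': array([202.98753455, 591.12006727, 404.76906516]), 'tcp_rot': array([3.14147939e+00, 2.91854517e-05, 2.81080241e+00]), 'ft_force': array([ 0.05556315, -0.40486084,  0.80180825]), 'moment': array([-0.04077786,  0.02236594, -0.01284945]), 'grip_force': 0.0, 'opening': 0.9997380550198843}
```

View pics/scene0.png

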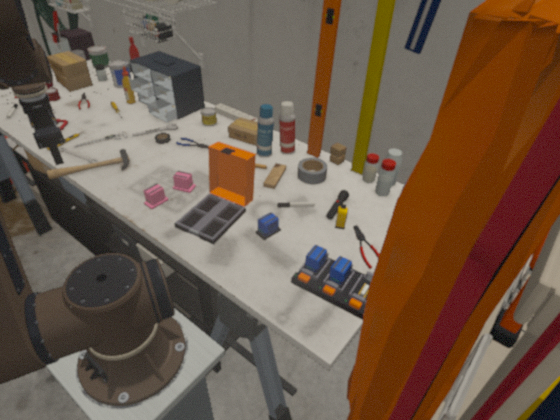

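View pics/top0.png

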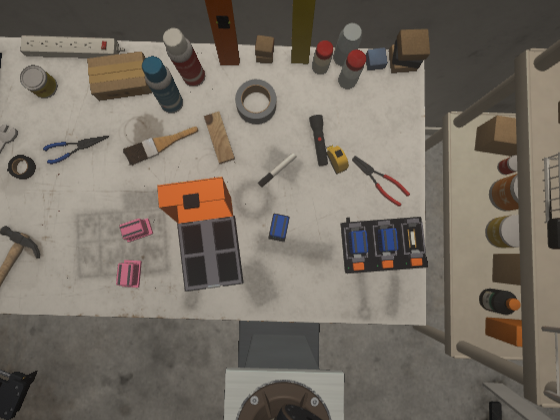

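The top picture shows the dock at about (385,245), the case at (212,253), the loose pack at (279,228) and two pink look-alikes near (135,230) and (128,273). Bay 0, at the right (410,240), looks empty. I'll zoom in to get corners.

Run:
```python
import cv2,numpy as np
i=cv2.imread('pics/top0.png')
a=cv2.resize(i[205:285,330:435],None,fx=5,fy=5,interpolation=cv2.INTER_CUBIC)
b=cv2.resize(i[170:300,150:300],None,fx=4,fy=4,interpolation=cv2.INTER_CUBIC)
cv2.imwrite('pics/dz.png',a);cv2.imwrite('pics/cz.png',b)
```

```text
(no output)
```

View pics/dz.png

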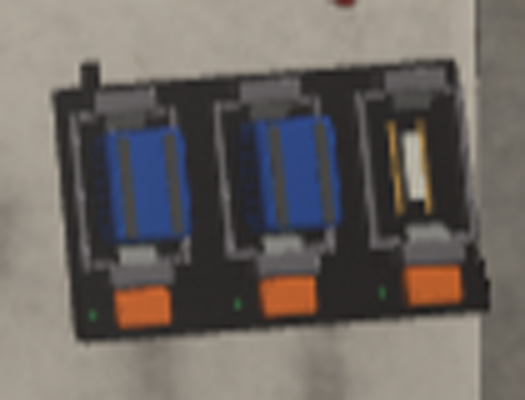

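View pics/cz.png

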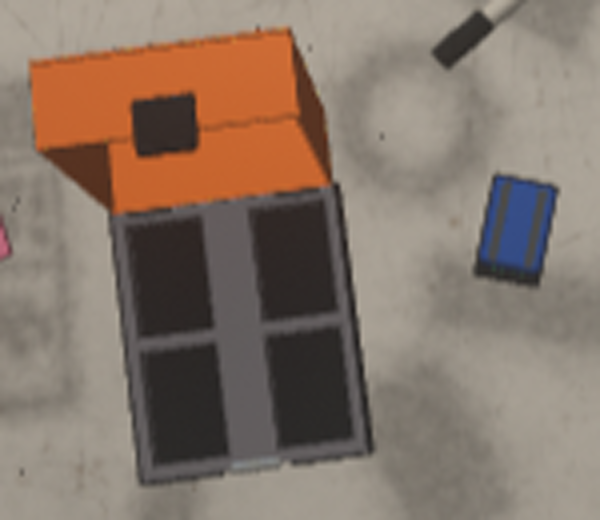

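Run:
```python
from h import *
p=read_camera('top')
D=lambda u,z:unproj(p,np.array(u)/5+[330,205],z)
C=lambda u,z:unproj(p,np.array(u)/4+[150,170],z)
b=np.array([D(u,34) for u in[(434,284),(288,293),(142,304)]]);print('buttons',b.round(1))
pk=np.array([np.mean([D(u,75) for u in q],0) for q in([(258,122),(328,117),(341,228),(268,238)],[(108,132),(182,127),(190,235),(113,243)])]);print('packs 1,2',pk.round(1))
yaw=np.arctan2(-(b[2]-b[0])[0],(b[2]-b[0])[1]);print('dock yaw',yaw, np.linalg.norm(b[2]-b[0]))
X=np.array([np.cos(yaw),np.sin(yaw),0]);print('bays from buttons',(b+64*X).round(1))
c=np.array([C(u,20) for u in[(143,484),(370,453),(340,185),(112,214)]]);print('case',c.round(1),c.mean(0))
fl,fr,br,bl=c;print('sizes',np.linalg.norm(fl-fr),np.linalg.norm(br-fr),np.linalg.norm(bl-fl))
for d in(br-fr,bl-fl):print('yaw',np.arctan2(d[1],d[0]))
d=fl-fr;print('yaw',np.arctan2(-d[0],d[1]))
l=np.array([C(u,60) for u in[(496,175),(557,187),(541,270),(478,263)]]);print('loose',l.round(1),l.mean(0))
d=l[0]-l[3];e=l[1]-l[2];print(np.arctan2(d[1],d[0]),np.arctan2(e[1],e[0]))
for n in('pack_1_centre','release_1','lid_press','case_lid'):
  print(n,[(d['at'],d['confidence'],d['region'].sum()) for d in cut_out(n,p)])
```

```text
buttons [[ 449.3 -343.9   34. ]
 [ 442.4 -265.9   34. ]
 [ 434.4 -188.2   34. ]]
packs 1,2 [[ 502.9 -259.5   75. ]
 [ 496.6 -182.    75. ]]
dock yaw 0.0950793402016939 156.45045107330228
bays from buttons [[ 513.  -337.8   34. ]
 [ 506.1 -259.9   34. ]
 [ 498.1 -182.1   34. ]]
case [[354.8 269.3  20. ]
 [379.3 118.9  20. ]
 [558.6 145.5  20. ]
 [534.5 298.9  20. ]] [456.77673229 208.12121953  20.        ]
sizes 152.37509891673707 181.25756829203138 182.10483228494653
yaw 0.147563207950295
yaw 0.16335342551022233
yaw 0.16148672386327362
loose [[ 5.643e+02  4.010e+01  6.000e+01]
 [ 5.576e+02 -1.000e-01  6.000e+01]
 [ 5.030e+02  9.000e+00  6.000e+01]
 [ 5.064e+02  5.020e+01  6.000e+01]] [532.81952752  24.80705012  60.        ]
-0.17294630130040892 -0.16528063150240885
pack_1_centre [([387.2, 239.2], 0.66, np.int64(498))]
release_1 [([386.2, 264.9], 0.67, np.int64(99)), ([358.5, 264.1], 0.56, np.int64(134)), ([204.8, 230.9], 0.3, np.int64(6803)), ([276.6, 171.7], 0.15, np.int64(302))]
lid_press [([195.8, 199.8], 0.56, np.int64(2732)), ([382.3, 171.7], 0.38, np.int64(421)), ([206.0, 231.2], 0.31, np.int64(6767))]
case_lid [([196.1, 200.5], 0.65, np.int64(2688)), ([378.1, 171.3], 0.29, np.int64(534))]
```

{"name": "move_arm", "arguments": {"commands": [[[0.59,-0.93,0],0.35,-1],[[0.59,-0.93,0],0.35,-1],[[0.59,-0.93,0],0.35,-1],[[0.59,-0.93,0],0.35,-1],[[0.59,-0.93,0],0.35,-1],[[0.59,-0.93,0],0.35,-1],[[0.59,-0.93,0],0.35,-1],[[0.59,-0.93,0],0.35,-1],[[0.59,-0.93,0],0.35,-1],[[0.59,-0.93,0],0.35,-1],[[0.59,-0.93,0],0.35,-1],[[0.59,-0.93,0],0.35,-1],[[0.59,-0.93,0],0.35,-1],[[0.59,-0.93,0],0.35,-1],[[0,0,0],0.42,-1],[[0,0,0],0,-1]]}}

```text
t: 2.58
eef_pos: [451.5, 199.2, 404.8]
tcp_rot: [3.141, 0.0, -3.048]
ft_force: [0.3, 0.2, 0.1]
opening: 0.008
grip_force: 0.0
```

{"name": "move_arm", "arguments": {"commands": [[[0,-0.9,0],0,-1],[[0,-0.9,0],0,-1],[[0,-0.9,0],0,-1],[[0,-0.9,0],0,-1],[[0,-0.9,0],0,-1],[[0,-0.9,0],0,-1],[[0,-0.9,0],0,-1],[[0,-0.9,0],0,-1],[[0,-0.9,0],0,-1],[[0,-0.9,0],0,-1],[[0,-0.9,0],0,-1],[[0,-0.9,0],0,-1],[[0,-0.9,0],0,-1],[[0,-0.9,0],0,-1],[[0,-0.9,0],0,-1],[[0,-0.9,0],0,-1],[[0,-0.9,0],0,-1],[[0,0,-1],0,-1],[[0,0,-1],0,-1],[[0,0,0],0,-1]]}}

```text
t: 4.25
eef_pos: [450.3, -257.7, 340.7]
tcp_rot: [3.137, -0.005, -3.048]
ft_force: [0.5, 0.1, 0.5]
opening: 0.008
grip_force: 0.0
```

Run:
```python
from h import *
p=read_camera('wrist'); save(p,'w1'); print(env.state()['eef_pos'])
for n,P in dict(but1=(440.8,-265.9,34),bay1top=(504.5,-259.8,75),but2=(433.9,-188.2,34),bay2top=(497.4,-182.1,75)).items(): print(n,proj(p,P,True).round(1))
```

```text
[ 450.82105805 -257.79239983  343.17591848]
but1 [[273.8 196.9]]
bay1top [[273.4 281.4]]
but2 [[358.6 197.6]]
bay2top [[364.3 280.1]]
```

View pics/w1.png

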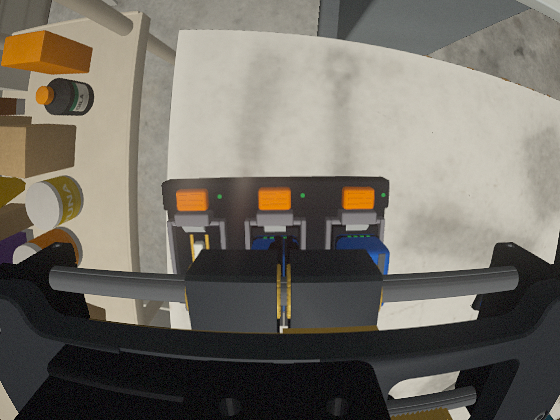

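The wrist picture shows button 1 at (275,199), against a prediction of (274,197), and bay 0 is empty. Descending to press button 1.

{"name": "move_arm", "arguments": {"commands": [[[-0.14,-0.14,-0.94],0,-1],[[-0.14,-0.14,-0.94],0,-1],[[0,0,-0.94],0,-1],[[0,0,-0.8],0,-1],[[0,0,0],0,-1],[[0,0,0],0,-1]]}}

```text
t: 4.8
eef_pos: [443.1, -266.7, 237.1]
tcp_rot: [3.141, -0.0, -3.046]
ft_force: [0.2, -0.6, 0.9]
opening: 0.005
grip_force: 0.0
```

{"name": "move_arm", "arguments": {"commands": [[[0,0,-0.1],0,-1],[[0,0,-0.1],0,-1],[[0,0,-0.1],0,-1],[[0,0,-0.1],0,-1],[[0,0,0],0,-1],[[0,0,0],0,-1]]}}

```text
t: 5.3
eef_pos: [442.5, -266.9, 224.4]
tcp_rot: [-3.141, 0.0, -3.047]
ft_force: [0.6, 0.2, 0.3]
opening: 0.002
grip_force: 0.3
```

{"name": "move_arm", "arguments": {"commands": [[[0,0,-0.1],0,-1],[[0,0,-0.1],0,-1],[[0,0,0],0,-1],[[0,0,0],0,-1]]}}

```text
t: 5.63
eef_pos: [442.5, -267.0, 218.1]
tcp_rot: [-3.141, 0.0, -3.047]
ft_force: [1.1, -0.5, 3.7]
opening: 0.004
grip_force: 1.9
```

{"name": "move_arm", "arguments": {"commands": [[[0,0,-0.03],0,-1],[[0,0,-0.03],0,-1],[[0,0,0],0,-1],[[0,0,0],0,-1]]}}

```text
t: 5.97
eef_pos: [442.4, -266.9, 217.2]
tcp_rot: [-3.141, 0.001, -3.047]
ft_force: [-1.9, 1.0, 16.4]
opening: 0.005
grip_force: 8.2
```

{"name": "move_arm", "arguments": {"commands": [[[0,0,0.8],0,-1],[[-0.08,0.863,0],0,-1],[[-0.08,0.863,0],0,-1],[[-0.08,0.863,0],0,-1],[[0,0,0],0,-1],[[0,0,-0.55],0,-1],[[0,0,0],0,-1],[[0,0,0],0,-1]]}}

```text
t: 6.63
eef_pos: [434.9, -189.3, 223.3]
tcp_rot: [3.14, -0.002, -3.046]
ft_force: [-2.4, 0.9, -0.1]
opening: 0.008
grip_force: 1.5
```

{"name": "move_arm", "arguments": {"commands": [[[0,0,-0.1],0,-1],[[0,0,-0.1],0,-1],[[0,0,-0.04],0,-1],[[0,0,0],0,-1],[[0,0,0],0,-1]]}}

```text
t: 7.05
eef_pos: [434.8, -189.3, 217.2]
tcp_rot: [3.141, -0.001, -3.047]
ft_force: [-5.9, 3.2, 13.6]
opening: 0.003
grip_force: 11.9
```

{"name": "move_arm", "arguments": {"commands": [[[0,0,1],0,0.4],[[0,0,1],0,0.4],[[0,0,1],0,0.4],[[0.7,0.08,0.5],0,0.4],[[0.7,0.08,0],0,0.4],[[0.7,0.08,0],0,0.4],[[0,0,0],0,0.4],[[0,0,0],0,0.4]]}}

```text
t: 7.72
eef_pos: [498.4, -182.1, 321.5]
tcp_rot: [3.142, 0.0, -3.046]
ft_force: [0.1, -0.5, -0.4]
opening: 0.51
grip_force: 0.0
```

Run:
```python
from h import *
p=read_camera('wrist'); save(p,'w2'); print(env.state()['eef_pos'],env.state()['opening'])
for n,P in dict(bay1top=(504.5,-259.8,82),bay2top=(497.4,-182.1,82),tip=(env.state()['eef_pos']-[0,0,190])).items(): print(n,proj(p,P,True).round(1))
```

```text
[ 497.84047955 -182.06715354  321.32386346] 0.5517600051623628
bay1top [[177.5 225.7]]
bay2top [[283.8 226.7]]
tip [[284. 253.]]
```

View pics/w2.png

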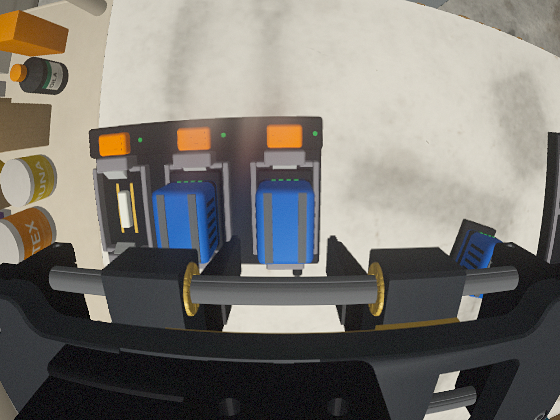

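The wrist picture shows both packs popped up, with pack 2's top around (285,225) between the fingers as predicted. Next I'll grip it and lift.

{"name": "move_arm", "arguments": {"commands": [[[0,0,-1],0,0.4],[[0,0,-1],0,0.4],[[0,0,-1],0,0.4],[[0,0,0],0,0.4],[[0,0,0],0,-1],[[0,0,0],0,-1],[[0,0,0],0,-1],[[0,0,0],0,-1],[[0,0,0],0,-1],[[0,0,0],0,-1]]}}

```text
t: 8.6
eef_pos: [498.3, -181.9, 232.8]
tcp_rot: [-3.141, 0.002, -3.047]
ft_force: [-0.3, 2.9, 7.0]
opening: 0.443
grip_force: 29.9
```

{"name": "move_arm", "arguments": {"commands": [[[0,0,0.3],0,-1],[[0,0,0.5],0,-1],[[0,0,0.8],0,-1],[[0,0,0.8],0,-1],[[0,0,0],0,-1],[[0,0,0],0,-1]]}}

```text
t: 9.1
eef_pos: [498.0, -181.9, 304.8]
tcp_rot: [-3.14, 0.002, -3.047]
ft_force: [-0.3, -0.2, -3.1]
opening: 0.444
grip_force: 30.0
```

{"name": "move_arm", "arguments": {"commands": [[[-0.01,0.97,0],0.4,-1],[[-0.01,0.97,0],0.39,-1],[[-0.01,0.97,0],0,-1],[[-0.01,0.97,0],0,-1],[[-0.01,0.97,0],0,-1],[[-0.01,0.97,0],0,-1],[[-0.01,0.97,0],0,-1],[[-0.01,0.97,0],0,-1],[[-0.01,0.97,0],0,-1],[[-0.01,0.97,0],0,-1],[[-0.01,0.97,0],0,-1],[[-0.01,0.97,0],0,-1],[[-0.01,0.97,0],0,-1],[[-0.01,0.97,0],0,-1],[[-0.04,1,0],0,-1],[[0,0,0],0,-1],[[0,0,-0.7],0,-1],[[0,0,0],0,-1]]}}

```text
t: 10.6
eef_pos: [491.8, 255.5, 279.2]
tcp_rot: [-3.14, -0.006, -2.982]
ft_force: [-0.6, -0.8, -3.9]
opening: 0.44
grip_force: 30.0
```

```bash
cat >> h.py <<'E'
CX=np.array([.9875,.1573]);CY=np.array([-.1573,.9875]);CC=np.array([456.8,208.1])
def cp(x,y,z): return np.array([*(CC+CX*x+CY*y),z])
E
python3 - <<'E'
from h import *
p=read_camera('wrist'); s=env.state();print(s['eef_pos'],s['tcp_rot'],s['opening'],s['grip_force'])
im=p['image'].copy()
for sx in(-43,43):
  for sy in(-42,42):
    q=np.array([cp(sx+a*38.5,sy+b*25.5,20) for a,b in((-1,-1),(1,-1),(1,1),(-1,1))])
    cv2.polylines(im,[proj(p,q,True).round().astype(int)],True,(0,255,0),1)
p['image']=im;save(p,'w3')
E
```

```text
[492.17459722 255.20198828 280.4806839 ] [-3.14059022 -0.00498081 -2.98321464] 0.43832384355215376 29.986159801483154
```

View pics/w3.png

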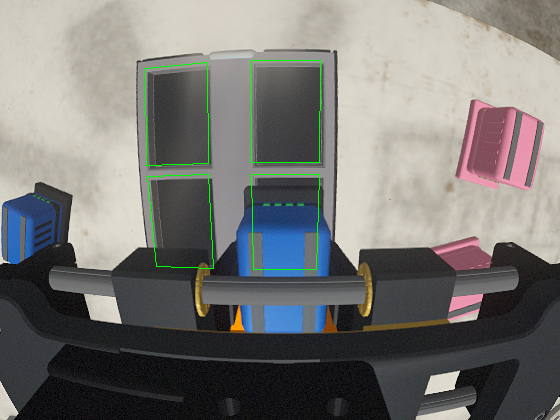

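Run:
```python
from h import *
p=read_camera('wrist'); s=env.state();e=s['eef_pos'];print(e,s['tcp_rot'])
ub=e[2]-171-40.5
for dx in(-36,):
  for dy in(-23,23):
    for z in (0,10): print(dx,dy,z,proj(p,[*(e[:2]+CX*dx+CY*dy),ub+z],True).round(1))
for dy in(-21,21): print('top',proj(p,[*(e[:2]+CX*-29+CY*dy),ub+60],True).round(1))
i=cv2.resize(p['image'][170:250,220:350],None,fx=5,fy=5,interpolation=cv2.INTER_CUBIC);p['image']=i;save(p,'w4')
```

```text
[492.57432503 255.08242944 281.57470879] [-3.14098154 -0.00320957 -2.98377096]
-36 -23 0 [[245.6 187.4]]
-36 -23 10 [[243.7 190.3]]
-36 23 0 [[322.2 187.5]]
-36 23 10 [[324.2 190.5]]
top [[234.9 227.5]]
top [[333.3 227.7]]
```

View pics/w4.png

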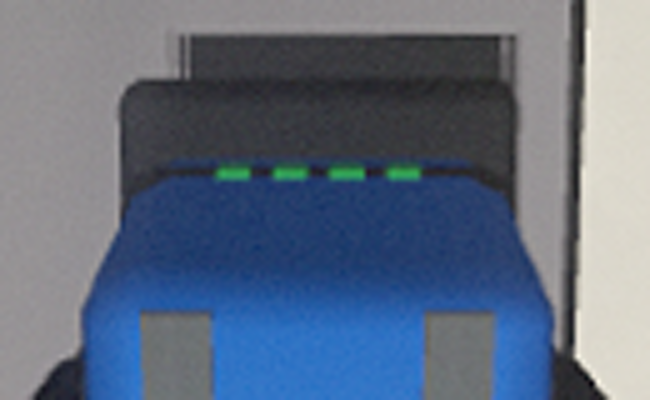

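Run:
```python
from h import *
p=read_camera('wrist'); e=env.state()['eef_pos'];print(e)
g=cv2.cvtColor(p['image'],cv2.COLOR_RGB2GRAY).astype(float)
g=cv2.GaussianBlur(g,(3,3),0)
def peaks(l,n=12):
    d=np.gradient(l);k=[i for i in range(1,len(d)-1) if abs(d[i])>4 and abs(d[i])>=abs(d[i-1]) and abs(d[i])>abs(d[i+1])]
    return [(i,round(d[i])) for i in k]
for x in(-60,-25,20):
    r=proj(p,cp(x,0,20),True)[0][1]
    print('row',r.round(1),'pred',[proj(p,cp(x,y,z),True)[0].round(1).tolist() for y,z in((-75.5,20),(-67.5,20),(-67.5,6),(-16.5,20),(-16.5,6),(16.5,20),(16.5,6),(67.5,20),(67.5,6),(75.5,20))])
    print([q for q in peaks(g[int(round(r))]) if 120<q[0]<360])
for y in(-42,42):
    c=proj(p,cp(-40,y,20),True)[0][0]
    print('col',c.round(1),'pred',[proj(p,cp(x,y,z),True)[0].round(1).tolist() for x,z in((-90,20),(-81.5,20),(-81.5,6),(-4.5,20),(-4.5,6),(4.5,20),(81.5,20))])
    print([q for q in peaks(g[:,int(round(c))]) if 40<q[0]<200])
```

```text
[492.82215292 255.01720602 282.27327944]
row 87.0 pred [[136.5, 94.1], [145.5, 93.1], [152.2, 94.8], [207.5, 88.0], [211.5, 90.2], [251.1, 86.3], [252.9, 88.7], [320.2, 86.5], [318.2, 88.8], [330.9, 86.8]]
[(137, -35), (139, 21), (145, -5), (148, -23), (155, -8), (211, 19), (253, -9), (257, -7), (320, 10), (323, 20), (334, -35), (337, 59)]
row 133.1 pred [[137.3, 137.6], [146.2, 137.0], [152.9, 136.5], [207.9, 133.8], [211.9, 133.6], [251.2, 132.7], [253.0, 132.6], [319.9, 132.8], [318.0, 132.7], [330.6, 133.1]]
[(138, -40), (149, -20), (156, -10), (211, 20), (253, -10), (257, -12), (320, 19), (324, 20), (334, -34), (337, 58)]
row 192.1 pred [[140.7, 193.1], [149.4, 193.0], [155.8, 189.8], [209.8, 192.3], [213.5, 189.1], [252.0, 192.0], [253.7, 188.8], [318.9, 192.1], [317.1, 188.9], [329.3, 192.2]]
[(142, -36), (144, 11), (153, -21), (157, 5), (159, -10), (213, 30), (243, -31), (323, 32), (333, -34), (336, 59)]
col 175.6 pred [[176.1, 52.9], [175.8, 63.3], [181.2, 66.6], [177.0, 161.6], [182.3, 159.9], [177.5, 173.1], [185.0, 264.9]]
[(54, -52), (56, 23), (67, -12), (71, -20), (163, 13), (167, 14), (177, -28)]
col 285.6 pred [[285.7, 47.4], [285.7, 58.1], [285.6, 61.9], [285.6, 159.9], [285.4, 158.3], [285.5, 171.8], [285.3, 266.7]]
[(48, -27), (50, 15), (62, -8), (66, -13), (161, 11), (165, 16), (175, -36), (185, -6)]
```

{"name": "move_arm", "arguments": {"commands": [[[0.06,0.12,-0.4],0,-1],[[0,0,-0.6],0,-1],[[0,0,-0.5],0,-1],[[0,0,0],0,-1],[[0,0,0],0,-1],[[0,0,0],0,-1],[[0,0,0],0,-1],[[0,0,0],0,-1]]}}

```text
t: 11.42
eef_pos: [494.7, 259.0, 238.5]
tcp_rot: [3.141, 0.001, -2.984]
ft_force: [0.1, 0.2, -3.3]
opening: 0.439
grip_force: 30.0
```

```bash
cat > meas.py <<'E'
from h import *
import sys
p=read_camera('wrist'); e=env.state()['eef_pos'];print(e)
g=cv2.GaussianBlur(cv2.cvtColor(p['image'],cv2.COLOR_RGB2GRAY).astype(float),(3,3),0)
def peaks(l,a,b):
    d=np.gradient(l);return [(i,round(d[i])) for i in range(a,b) if abs(d[i])>5 and abs(d[i])>=abs(d[i-1]) and abs(d[i])>abs(d[i+1])]
off=eval(sys.argv[1]) if len(sys.argv)>1 else (0,0)
for x in(-60,-25):
    r=proj(p,cp(x,0,20),True)[0][1]
    print('row',r.round(1),'pred z20',[proj(p,cp(x+off[0],y+off[1],20),True)[0][0].round(1) for y in(-75.5,-67.5,-16.5,16.5,67.5,75.5)])
    print(peaks(g[int(round(r))],60,500))
for y in(-42,42):
    c=proj(p,cp(-40,y,20),True)[0][0]
    print('col',c.round(1),'pred',[proj(p,cp(x+off[0],y+off[1],20),True)[0][1].round(1) for x in(-90,-81.5,-4.5,4.5)])
    print(peaks(g[:,int(round(c))],2,220))
save(p,'m%d'%p['shot'])
E
python3 meas.py 2,1.8
```

```text
[494.67170414 259.03191032 238.40644645]
row 72.3 pred z20 [np.float64(107.2), np.float64(117.2), np.float64(188.8), np.float64(241.0), np.float64(324.9), np.float64(337.9)]
[(106, -26), (108, 10), (115, -6), (118, -25), (128, -8), (190, 21), (239, -7), (242, -13), (246, -9), (322, 15), (326, 20), (339, -31), (342, 59)]
row 127.9 pred z20 [np.float64(108.1), np.float64(118.1), np.float64(189.2), np.float64(241.1), np.float64(324.7), np.float64(337.6)]
[(107, -27), (116, -10), (119, -20), (128, -12), (190, 18), (240, -10), (242, -12), (244, 6), (246, -13), (322, 18), (326, 18), (339, -32), (342, 52), (487, -40), (493, 23), (498, -35)]
col 148.9 pred [np.float64(36.6), np.float64(48.8), np.float64(165.6), np.float64(179.2)]
[(36, -53), (38, 28), (51, -15), (56, -22), (164, 17), (169, 15), (181, -39)]
col 280.0 pred [np.float64(27.4), np.float64(40.1), np.float64(163.1), np.float64(177.6)]
[(25, -30), (28, 15), (41, -9), (47, -14), (161, 14), (166, 13), (178, -35), (185, -6), (203, 15), (206, -15)]
```

{"name": "move_arm", "arguments": {"commands": [[[0.01,-0.01,-0.2],0,-1],[[0,0,-0.2],0,-1],[[0,0,-0.1],0,-1],[[0,0,0],0,-1],[[0,0,0],0,-1]]}}

```text
t: 11.88
eef_pos: [494.9, 258.7, 222.3]
tcp_rot: [-3.142, -0.001, -2.984]
ft_force: [-0.2, 0.5, -3.2]
opening: 0.44
grip_force: 30.0
```

{"name": "move_arm", "arguments": {"commands": [[[0,0,-0.1],0,-1],[[0,0,-0.06],0,-1],[[0,0,0],0,-1],[[0,0,0],0,-1],[[0,0,0],0,-1]]}}

```text
t: 12.3
eef_pos: [494.9, 258.7, 217.9]
tcp_rot: [3.141, 0.0, -2.984]
ft_force: [-0.2, -0.3, -3.2]
opening: 0.437
grip_force: 30.0
```

{"name": "move_arm", "arguments": {"commands": [[[0,0,-0.04],0,-1],[[0,0,-0.03],0,-1],[[0,0,0],0,-1],[[0,0,0],0,-1]]}}

```text
t: 12.63
eef_pos: [494.8, 258.8, 217.1]
tcp_rot: [3.141, 0.001, -2.983]
ft_force: [-4.9, -1.1, 12.3]
opening: 0.438
grip_force: 30.0
```

{"name": "move_arm", "arguments": {"commands": [[[0,0,0],0,0.3],[[0,0,0],0,0.3],[[0,0,0],0,0.3],[[0,0,0.3],0,0.3],[[0,0,1],0,0.3],[[0,0,1],0,0.3],[[0,0,1],0,0.3],[[0,0,0],0,0.3]]}}

```text
t: 13.3
eef_pos: [495.4, 259.0, 320.4]
tcp_rot: [3.14, 0.008, -2.983]
ft_force: [-0.3, -0.2, 0.1]
opening: 0.651
grip_force: 0.0
```

{"name": "move_arm", "arguments": {"commands": [[[0.018,-0.96,0],-0.4,0.4],[[0.018,-0.96,0],-0.39,0.4],[[0.018,-0.96,0],0,0.4],[[0.018,-0.96,0],0,0.4],[[0.018,-0.96,0],0,0.4],[[0.018,-0.96,0],0,0.4],[[0.018,-0.96,0],0,0.4],[[0.018,-0.96,0],0,0.4],[[0.018,-0.96,0],0,0.4],[[0.018,-0.96,0],0,0.4],[[0.018,-0.96,0],0,0.4],[[0.018,-0.96,0],0,0.4],[[0.018,-0.96,0],0,0.4],[[0.018,-0.96,0],0,0.4],[[0.018,-0.96,0],0,0.4],[[0.018,-0.96,0],0,0.4],[[0.018,-0.96,0],0,0.4],[[0.018,-0.96,0],0,0.4],[[0,0,0],0,0.4],[[0,0,0],0,0.4]]}}

```text
t: 14.97
eef_pos: [504.3, -260.8, 314.6]
tcp_rot: [3.141, -0.0, -3.049]
ft_force: [-0.4, 0.3, -0.4]
opening: 0.7
grip_force: 0.0
```

Run:
```python
from h import *
p=read_camera('wrist'); save(p,'w5'); e=env.state()['eef_pos'];print(e,env.state()['tcp_rot'])
im=p['image'].astype(int); m=((im[...,2]>im[...,0]+40)&(im[...,2]>80)).astype(np.uint8); m[300:]=0
n,l,s,c=cv2.connectedComponentsWithStats(m)
print([(s[k].tolist(),c[k].round(1)) for k in range(1,n) if s[k][4]>150])
x=np.array([np.cos(.095),np.sin(.095)]);y=np.array([-x[1],x[0]]);b=np.array([504.7,-259.8])
print('pred top corners',[proj(p,[*(b+x*a+y*q),82],True)[0].round(1).tolist() for a,q in((-29,-21),(-29,21),(29,-21),(29,21))])
t=read_camera('top'); save(t,'t2')
im=t['image'].astype(int); m=((im[...,2]>im[...,0]+40)&(im[...,2]>80)).astype(np.uint8)
n,l,s,c=cv2.connectedComponentsWithStats(m)
print([(s[k].tolist(),c[k].round(1), unproj(t,c[k],60).round(1)) for k in range(1,n) if s[k][4]>100])
```

```text
[ 504.30741556 -259.70841574  314.64884819] [ 3.14101167e+00 -4.21293534e-04 -3.04781029e+00]
[([256, 184, 61, 87, 3801], array([285.9, 225.8])), ([525, 233, 35, 31, 585], array([543.4, 247.4]))]
pred top corners [[253.6, 190.6], [316.2, 190.5], [255.8, 270.0], [314.0, 269.9]]
[([143, 56, 19, 17, 252], array([151.7,  64.4]), array([960.8, 382. ,  60. ])), ([274, 215, 15, 23, 191], array([280.4, 225.7]), array([533.5,  22.5,  60. ])), ([181, 227, 13, 23, 193], array([187.5, 237.9]), array([494.8, 263.1,  60. ]))]
```

{"name": "move_arm", "arguments": {"commands": [[[0.02,0,-0.9],0,0.4],[[0,0,-0.9],0,0.4],[[0,0,-0.95],0,0.4],[[0,0,0],0,0.4],[[0,0,0],0,-1],[[0,0,0],0,-1],[[0,0,0],0,-1],[[0,0,0],0,-1],[[0,0,0],0,-1],[[0,0,0],0,-1]]}}

```text
t: 15.9
eef_pos: [505.4, -259.6, 233.4]
tcp_rot: [-3.141, 0.001, -3.047]
ft_force: [1.2, 3.4, 5.7]
opening: 0.44
grip_force: 29.9
```

{"name": "move_arm", "arguments": {"commands": [[[0,0,0.3],0,-1],[[0,0,0.5],0,-1],[[0,0,0.8],0,-1],[[0,0,0.8],0,-1],[[0,0,0],0,-1],[[0,0,0],0,-1]]}}

```text
t: 16.4
eef_pos: [505.0, -259.7, 305.4]
tcp_rot: [-3.14, 0.002, -3.047]
ft_force: [0.1, -1.0, -3.3]
opening: 0.443
grip_force: 30.0
```

{"name": "move_arm", "arguments": {"commands": [[[-0.176,0.935,0],0.4,-1],[[-0.176,0.935,0],0.39,-1],[[-0.176,0.935,0],0,-1],[[-0.176,0.935,0],0,-1],[[-0.176,0.935,0],0,-1],[[-0.176,0.935,0],0,-1],[[-0.176,0.935,0],0,-1],[[-0.176,0.935,0],0,-1],[[-0.176,0.935,0],0,-1],[[-0.176,0.935,0],0,-1],[[-0.176,0.935,0],0,-1],[[-0.176,0.935,0],0,-1],[[-0.176,0.935,0],0,-1],[[-0.176,0.935,0],0,-1],[[-0.176,0.935,0],0,-1],[[-0.176,0.935,0],0,-1],[[-0.176,0.935,0],0,-1],[[-0.176,0.935,0],0,-1],[[0,0,-0.6],0,-1],[[0,0,0],0,-1]]}}

```text
t: 18.07
eef_pos: [409.0, 246.0, 283.6]
tcp_rot: [-3.141, -0.004, -2.981]
ft_force: [-1.3, -0.3, -3.7]
opening: 0.44
grip_force: 30.0
```

{"name": "move_arm", "arguments": {"commands": [[[0,0,-0.6],0,-1],[[0,0,-0.4],0,-1],[[0,0,0],0,-1],[[0,0,0],0,-1],[[0,0,0],0,-1],[[0,0,0],0,-1]]}}

```text
t: 18.57
eef_pos: [410.4, 244.9, 256.9]
tcp_rot: [3.141, 0.001, -2.984]
ft_force: [0.3, 0.6, -3.5]
opening: 0.439
grip_force: 30.0
```

```bash
python3 meas.py 2,2
python3 - <<'E'
from h import *
s=env.state(); e=s['eef_pos'];print(s['tcp_rot'],s['opening'],s['ft_force'])
p=read_camera('wrist'); save(p,'w6')
for dy in(-23,23): print([proj(p,[*(e[:2]+CX*-36+CY*dy),e[2]-171-h],True).round(1).tolist() for h in(41,31)])
E
```

```text
[410.32235805 245.00017699 256.9376621 ]
row 201.4 pred z20 [np.float64(126.6), np.float64(135.9), np.float64(200.9), np.float64(247.2), np.float64(321.0), np.float64(332.4)]
[(124, -26), (127, 10), (133, -6), (136, -22), (144, -11), (201, 26), (244, -28), (323, 34), (333, -30), (336, 54), (474, -45), (480, 22), (498, -7)]
row 248.7 pred z20 [np.float64(132.2), np.float64(141.2), np.float64(204.2), np.float64(248.7), np.float64(319.4), np.float64(330.4)]
[(74, 57), (131, -40), (135, -28), (207, 29), (226, -35), (236, 10), (330, -10), (341, 54), (360, -37), (431, 40), (459, -38), (465, 24), (469, -33), (493, -21)]
col 166.8 pred [np.float64(162.8), np.float64(174.8), np.float64(274.8), np.float64(285.2)]
[(36, 36), (158, -55), (161, 5), (164, 25), (176, -29)]
col 281.2 pred [np.float64(160.6), np.float64(173.2), np.float64(277.3), np.float64(288.0)]
[(35, 10), (46, 11), (155, -43), (161, 20), (174, -27), (187, -7), (205, 7), (207, -6)]
[ 3.14127534e+00  9.14505025e-04 -2.98400784e+00] 0.4401813649705562 [ 0.34605312 -0.31263535 -3.02939535]
[[[245.6, 184.3]], [[243.7, 187.2]]]
[[[321.8, 184.4]], [[323.8, 187.3]]]
```

View pics/w6.png

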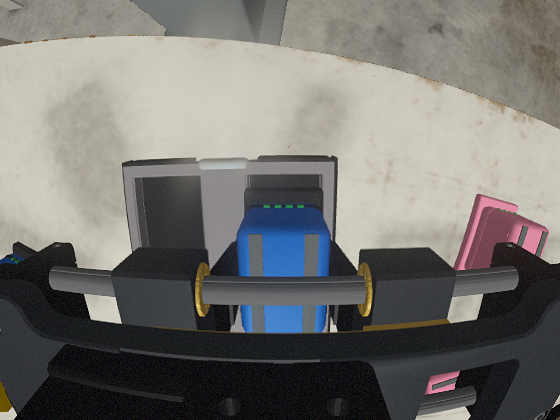

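{"name": "move_arm", "arguments": {"commands": [[[-0.07,0,-0.3],0,-1],[[0,0,-0.4],0,-1],[[0,0,-0.3],0,-1],[[0,0,0],0,-1],[[0,0,0],0,-1],[[0,0,0],0,-1]]}}

```text
t: 19.17
eef_pos: [408.2, 245.2, 226.6]
tcp_rot: [3.141, 0.0, -2.984]
ft_force: [-0.4, -0.2, -3.9]
opening: 0.441
grip_force: 30.0
```

{"name": "move_arm", "arguments": {"commands": [[[0,0,-0.1],0,-1],[[0,0,-0.1],0,-1],[[0,0,0],0,-1],[[0,0,0],0,-1],[[0,0,0],0,-1]]}}

```text
t: 19.58
eef_pos: [408.1, 245.2, 220.3]
tcp_rot: [3.142, -0.0, -2.984]
ft_force: [-0.2, 0.3, -4.4]
opening: 0.438
grip_force: 30.0
```

{"name": "move_arm", "arguments": {"commands": [[[0,0,-0.07],0,-1],[[0,0,-0.03],0,-1],[[0,0,0],0,-1],[[0,0,0],0,-1]]}}

```text
t: 19.92
eef_pos: [408.1, 245.3, 217.6]
tcp_rot: [3.141, 0.001, -2.983]
ft_force: [-1.9, -0.0, 4.0]
opening: 0.439
grip_force: 30.0
```

{"name": "move_arm", "arguments": {"commands": [[[0,0,0],0,0.3],[[0,0,0],0,0.3],[[0,0,0],0,0.3],[[0,0,0.3],0,0.3],[[0,0,1],0,0.3],[[0,0,1],0,0.3],[[0,0,1],0,0.3],[[0.52,-0.92,0],-0.52,0.7],[[0.52,-0.92,0],-0.52,0.7],[[0.52,-0.92,0],-0.52,0.7],[[0.52,-0.92,0],-0.52,0.7],[[0.52,-0.92,0],-0.52,0.7],[[0.52,-0.92,0],-0.52,0.7],[[0.52,-0.92,0],-0.52,0.7],[[0.52,-0.92,0],-0.52,0.7],[[0,0,0],0,0.7],[[0,0,0],0,0.7],[[0,0,0],0,0.7]]}}

```text
t: 21.42
eef_pos: [532.4, 24.6, 316.5]
tcp_rot: [3.141, -0.001, 2.967]
ft_force: [0.7, 0.6, 0.5]
opening: 0.851
grip_force: 0.0
```

Run:
```python
from h import *
p=read_camera('wrist'); save(p,'w7'); s=env.state();print(s['eef_pos'],s['tcp_rot'])
x=np.array([np.cos(-.17),np.sin(-.17)]);y=np.array([-x[1],x[0]]);b=np.array([533,24])
print('pred corners',[proj(p,[*(b+x*a+y*q),60],True)[0].round(1).tolist() for a,q in((-29,-21),(-29,21),(29,-21),(29,21))],[proj(p,[*(b+x*a+y*q),0],True)[0].round(1).tolist() for a,q in((-36,-23),(-36,23))])
im=p['image'].astype(int); m=((im[...,2]>im[...,0]+40)&(im[...,2]>80)).astype(np.uint8); m[300:]=0
n,l,st,c=cv2.connectedComponentsWithStats(m)
print([(st[k].tolist(),c[k].round(1)) for k in range(1,n) if st[k][4]>150])
```

```text
[532.32459821  25.03047128 316.49537548] [ 3.14143090e+00 -4.25853434e-04  2.96763982e+00]
pred corners [[254.5, 184.9], [311.1, 184.7], [256.5, 257.7], [309.7, 257.5]] [[257.7, 166.6], [307.8, 166.4]]
[([467, 10, 68, 70, 2314], array([500.9,  45.5])), ([493, 102, 60, 70, 2336], array([522.7, 135.1])), ([219, 166, 55, 73, 2807], array([246.6, 202. ]))]
```

View pics/w7.png

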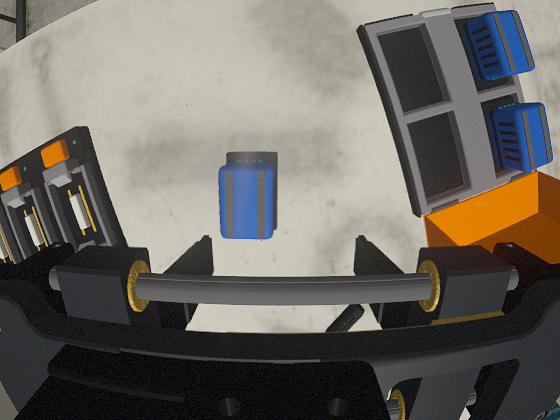

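The pack has been knocked aside: its top now spans about (219–273, 167–239). Re-measuring it.

Run:
```python
from h import *
p=read_camera('wrist'); s=env.state();print(s['eef_pos'])
im=p['image'].astype(int); m=((im[...,2]>im[...,0]+40)&(im[...,2]>80)).astype(np.uint8); m[300:]=0
m=m*(np.arange(560)<350)
ys,xs=np.nonzero(m)
for r in(175,185,200,215,230,236):k=xs[ys==r];print(r,k.min(),k.max())
for c in(230,246,262):k=ys[xs==c];print('c',c,k.min(),k.max())
q=np.array([unproj(p,u,60,True) for u in((219,170),(273,168),(274,239),(221,239.5))]);print(q.round(1),q.mean(0))
print([np.arctan2(*(q[a]-q[b])[1::-1]) for a,b in((3,0),(2,1))])
t=read_camera('top');im=t['image'].astype(int); m=((im[...,2]>im[...,0]+40)&(im[...,2]>80)).astype(np.uint8)
n,l,st,c=cv2.connectedComponentsWithStats(m)
print([(st[k].tolist(), unproj(t,c[k],60).round(1)) for k in range(1,n) if st[k][4]>100])
b=q.mean(0)[:2]
for yw in(-.17,-.2,-.14):
  x=np.array([np.cos(yw),np.sin(yw)]);y=np.array([-x[1],x[0]]);print(yw,[proj(p,[*(b+x*a+y*k),60],True)[0].round(1).tolist() for a,k in((-29,-21),(-29,21),(29,-21),(29,21))],[proj(p,[*(b+x*a+y*k),5],True)[0].round(1).tolist() for a,k in((-36,-23),(-36,23))])
```

```text
[532.31280103  25.26365808 316.52464848]
175 218 272
185 219 272
200 219 272
215 220 272
230 220 271
236 222 270
c 230 167 238
c 246 169 238
c 262 167 239
[[484.9 -15.4  60. ]
 [490.8  24.4  60. ]
 [544.9  15.4  60. ]
 [538.4 -25.7  60. ]] [ 5.14734265e+02 -3.28207897e-01  6.00000000e+01]
[np.float64(-0.19012544421281374), np.float64(-0.16608106324509178)]
[([143, 56, 19, 17, 251], array([960.9, 382.1,  60. ])), ([181, 227, 13, 23, 195], array([495. , 263.2,  60. ])), ([184, 260, 18, 24, 260], array([409.6, 245.3,  60. ]))]
-0.17 [[217.5, 167.1], [273.9, 166.4], [221.1, 241.2], [274.6, 241.4]] [[227.0, 152.7], [277.7, 151.9]]
-0.2 [[218.6, 166.3], [275.1, 167.2], [220.0, 240.4], [273.5, 242.1]] [[228.2, 151.9], [278.9, 152.7]]
-0.14 [[216.4, 168.0], [272.7, 165.6], [222.2, 241.9], [275.7, 240.6]] [[225.9, 153.5], [276.5, 151.2]]
```

{"name": "move_arm", "arguments": {"commands": [[[-0.61,-0.87,0],-0.12,0.4],[[0,0,0],0,0.4],[[0,0,0],0,0.4],[[0,0,-1],0,0.4],[[0,0,-1],0,0.4],[[0,0,-1],0,0.4],[[0,0,-0.5],0,0.4],[[0,0,0],0,0.4],[[0,0,0],0,0.4]]}}

```text
t: 22.32
eef_pos: [514.8, -1.0, 211.0]
tcp_rot: [3.142, -0.001, 2.958]
ft_force: [0.3, -1.2, 1.0]
opening: 0.7
grip_force: 0.0
```

{"name": "move_arm", "arguments": {"commands": [[[0,0,0],0,-1],[[0,0,0],0,-1],[[0,0,0],0,-1],[[0,0,0],0,-1],[[0,0,0],0,-1],[[0,0,0],0,-1],[[0,0,0],0,-1]]}}

```text
t: 22.9
eef_pos: [514.7, -1.7, 212.0]
tcp_rot: [3.141, 0.001, 2.957]
ft_force: [-0.7, 1.3, 6.5]
opening: 0.44
grip_force: 30.0
```

{"name": "move_arm", "arguments": {"commands": [[[0,0,0.4],0,-1],[[0,0,0.7],0,-1],[[0,0,0.9],0,-1],[[0,0,0],0,-1],[[0,0,0],0,-1]]}}

```text
t: 23.32
eef_pos: [514.5, -1.7, 272.1]
tcp_rot: [3.141, 0.002, 2.957]
ft_force: [0.4, -0.1, -3.5]
opening: 0.437
grip_force: 30.0
```

{"name": "move_arm", "arguments": {"commands": [[[-0.438,0.78,0],0.612,-1],[[-0.438,0.78,0],0.612,-1],[[-0.438,0.78,0],0.612,-1],[[-0.438,0.78,0],0.612,-1],[[-0.438,0.78,0],0.612,-1],[[-0.438,0.78,0],0.612,-1],[[-0.438,0.78,0],0.612,-1],[[0,0,0],0,-1],[[0,0,-0.4],0,-1],[[0,0,0],0,-1],[[0,0,0],0,-1],[[0,0,0],0,-1],[[0,0,0],0,-1]]}}

```text
t: 24.4
eef_pos: [422.8, 161.8, 259.3]
tcp_rot: [3.142, -0.0, -2.984]
ft_force: [0.6, -0.5, -2.8]
opening: 0.438
grip_force: 30.0
```

```bash
python3 meas.py 2,2
python3 - <<'E'
from h import *
s=env.state(); e=s['eef_pos'];print(s['tcp_rot'],s['opening'],s['ft_force'])
p=read_camera('wrist'); 
for dy in(-23,23): print([proj(p,[*(e[:2]+CX*-36+CY*dy),e[2]-171-h],True).round(1).tolist() for h in(40.5,30.5)])
p['image']=cv2.resize(p['image'][140:250,180:360],None,fx=4,fy=4,interpolation=cv2.INTER_CUBIC);save(p,'w8')
E
```

```text
[422.76389348 161.79162158 259.36742198]
row 202.2 pred z20 [np.float64(236.5), np.float64(247.8), np.float64(320.8), np.float64(366.5), np.float64(430.6), np.float64(439.8)]
[(233, -36), (237, 23), (244, -26), (263, 19), (270, -18), (274, 21), (281, -21), (286, 19), (292, -23), (297, 21), (303, -22), (323, 36), (367, -33), (375, -5), (377, 5), (448, 26)]
row 248.9 pred z20 [np.float64(238.4), np.float64(249.2), np.float64(319.2), np.float64(363.2), np.float64(425.3), np.float64(434.2)]
[(74, 54), (135, -39), (207, 36), (226, -50), (237, 10), (329, -14), (341, 38), (360, -26), (364, -12), (431, 16), (437, 9), (449, 47), (460, -5), (493, -60)]
col 281.4 pred [np.float64(161.8), np.float64(174.2), np.float64(277.2), np.float64(287.8)]
[(31, 19), (157, -47), (163, 22), (176, -25), (201, 9), (204, -9)]
col 395.1 pred [np.float64(164.1), np.float64(175.9), np.float64(274.8), np.float64(285.0)]
[(55, 24), (158, -51), (164, 29), (176, -39), (189, 20), (192, -16)]
[ 3.14147877e+00  9.84139226e-05 -2.98400072e+00] 0.4372209153922375 [-0.49818434  0.85973696 -2.97676191]
[[[245.7, 184.7]], [[243.7, 187.7]]]
[[[322.0, 184.8]], [[324.0, 187.7]]]
```

View pics/w8.png

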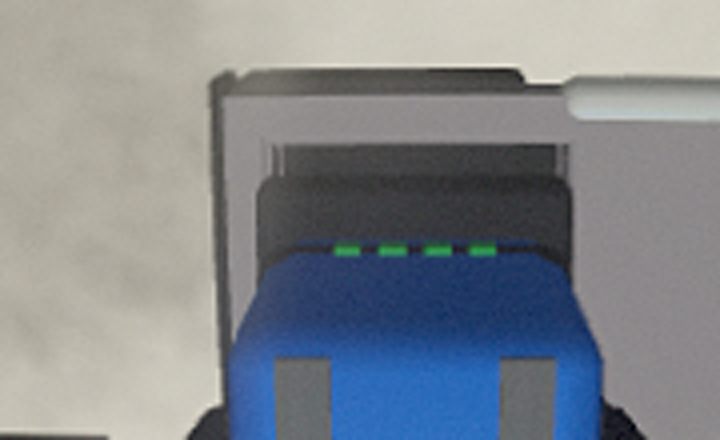

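{"name": "move_arm", "arguments": {"commands": [[[0,0.01,-0.4],0,-1],[[0,0,-0.4],0,-1],[[0,0,-0.4],0,-1],[[0,0,0],0,-1],[[0,0,0],0,-1],[[0,0,0],0,-1]]}}

```text
t: 25.0
eef_pos: [422.7, 162.3, 223.8]
tcp_rot: [3.141, 0.0, -2.983]
ft_force: [0.9, 0.9, -2.9]
opening: 0.442
grip_force: 30.0
```

{"name": "move_arm", "arguments": {"commands": [[[0,0,-0.07],0,-1],[[0,0,-0.06],0,-1],[[0,0,-0.03],0,-1],[[0,0,0],0,-1],[[0,0,0],0,-1]]}}

```text
t: 25.42
eef_pos: [422.6, 162.4, 218.5]
tcp_rot: [3.141, 0.0, -2.983]
ft_force: [-1.1, 0.2, -3.0]
opening: 0.443
grip_force: 30.0
```

{"name": "move_arm", "arguments": {"commands": [[[0,0,-0.04],0,-1],[[0,0,-0.03],0,-1],[[0,0,0],0,-1],[[0,0,0],0,-1]]}}

```text
t: 25.75
eef_pos: [422.4, 162.4, 217.8]
tcp_rot: [3.141, 0.002, -2.983]
ft_force: [-5.4, -1.3, 26.4]
opening: 0.437
grip_force: 30.0
```

{"name": "move_arm", "arguments": {"commands": [[[0,0,0.02],0,0.3],[[0,0,0],0,0.3],[[0,0,0],0,0.3],[[0,0,0.3],0,0.3],[[0,0,1],0,0.3],[[0,0,1],0,0.3],[[0,0,1],0,-1],[[0,0,1],0,-1],[[0,0,1],0,-1],[[0,0,1],0,-1],[[0,0,0.9],0,-1],[[0,0,0],0,-1],[[0,0,0],0,-1]]}}

```text
t: 26.83
eef_pos: [422.1, 162.3, 434.3]
tcp_rot: [3.141, 0.003, -2.983]
ft_force: [-1.3, 0.2, 0.2]
opening: 0.212
grip_force: 0.0
```

Run:
```python
from h import *
p=read_camera('wrist'); s=env.state();print(s['eef_pos'],s['opening']);save(p,'w9')
CC=np.array([458.5,210.4])
for sx,sy in((43,42),(-43,42),(-43,-42)):
  b=CC+CX*sx+CY*sy
  print(sx,sy,'pred top',[proj(p,[*(b+CX*a+CY*k),66],True)[0].round(0).tolist() for a,k in((-29,-21),(-29,21),(29,21),(29,-21))])
for th in(1.7,):
  for u,w in((180,0),(180,54),(155,56)):
    x=90-u*np.cos(th)+w*np.sin(th);z=20+u*np.sin(th)+w*np.cos(th);print('lid',u,w,round(x),round(z),[proj(p,[*(CC+CX*x+CY*k),z],True)[0].round(0).tolist() for k in(-75,75)])
```

```text
[422.1296669  162.30263012 433.11669505] 0.1730364934647093
43 42 pred top [[338.0, 242.0], [373.0, 241.0], [368.0, 285.0], [335.0, 286.0]]
-43 42 pred top [[341.0, 167.0], [378.0, 168.0], [375.0, 218.0], [339.0, 218.0]]
-43 -42 pred top [[264.0, 166.0], [303.0, 166.0], [302.0, 218.0], [264.0, 218.0]]
lid 180 0 113 198 [[247.0, 390.0], [405.0, 383.0]]
lid 180 54 167 192 [[251.0, 420.0], [393.0, 413.0]]
lid 155 56 166 166 [[253.0, 402.0], [388.0, 396.0]]
```

View pics/w9.png

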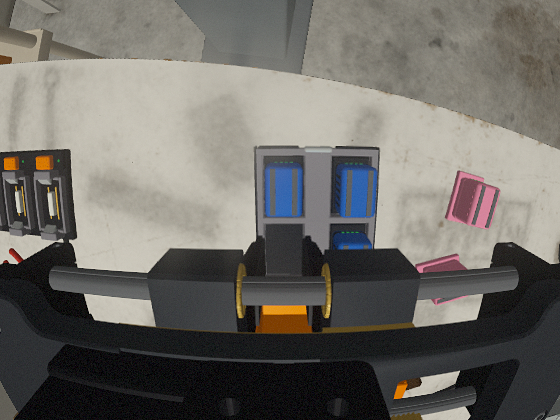

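The packs sit square where predicted, with tops near (283,190) and (358,190). Next, over the lid and down behind it.

{"name": "move_arm", "arguments": {"commands": [[[0.865,0.295,0],0,-1],[[0.865,0.295,0],0,-1],[[0.865,0.295,0],0,-1],[[0.865,0.295,0],0,-1],[[0.865,0.295,0],0,-1],[[0.865,0.295,0],0,-1],[[0.865,0.295,0],0,-1],[[0.865,0.295,0],0,-1],[[0.95,0.295,0],0,-1],[[0,0,0],0,-1],[[0,0,0],0,-1],[[0,0,0],0,-1]]}}

```text
t: 27.88
eef_pos: [658.4, 241.9, 431.2]
tcp_rot: [-3.141, -0.003, -2.983]
ft_force: [0.2, -0.3, 0.3]
opening: 0.006
grip_force: 0.0
```

{"name": "move_arm", "arguments": {"commands": [[[0,0,-0.7],0,-1],[[0,0,-0.8],0,-1],[[0,0,-0.8],0,-1],[[0,0,-0.6],0,-1],[[0,0,0],0,-1],[[0,0,0],0,-1]]}}

```text
t: 28.38
eef_pos: [658.2, 241.9, 345.8]
tcp_rot: [-3.141, -0.002, -2.983]
ft_force: [0.1, -1.2, 0.8]
opening: 0.004
grip_force: 0.0
```

{"name": "move_arm", "arguments": {"commands": [[[-0.296,-0.047,0],0,-1],[[-0.296,-0.047,0],0,-1],[[-0.296,-0.047,0],0,-1],[[-0.296,-0.047,0],0,-1],[[-0.296,-0.047,0],0,-1],[[-0.296,-0.047,0],0,-1],[[-0.296,-0.047,0],0,-1],[[-0.296,-0.047,0],0,-1]]}}

```text
t: 29.05
eef_pos: [586.9, 230.6, 346.4]
tcp_rot: [3.141, 0.001, -2.983]
ft_force: [3.3, 1.0, 1.6]
opening: 0.005
grip_force: 1.3
```

{"name": "move_arm", "arguments": {"commands": [[[-0.296,-0.047,0],0,-1],[[-0.296,-0.047,0],0,-1],[[-0.296,-0.047,0],0,-1],[[-0.296,-0.047,0],0,-1],[[-0.296,-0.047,0],0,-1]]}}

```text
t: 29.47
eef_pos: [542.2, 223.6, 345.7]
tcp_rot: [-3.142, -0.001, -2.983]
ft_force: [0.7, -0.2, -0.1]
opening: 0.0
grip_force: 0.5
```

{"name": "move_arm", "arguments": {"commands": [[[-0.296,-0.047,0],0,-1],[[-0.296,-0.047,0],0,-1],[[-0.296,-0.047,0],0,-1],[[-0.296,-0.047,0],0,-1],[[-0.296,-0.047,0],0,-1],[[0,0,0.5],0,-1],[[0,0,1],0,-1],[[0,0,0],0,-1],[[0,0,0],0,-1],[[0,0,0],0,-1],[[0,0,0],0,-1],[[0,0,0],0,-1],[[0,0,0],0,-1],[[0,0,0],0,-1],[[0,0,0],0,-1],[[0,0,0],0,-1],[[0,0,0],0,-1],[[0,0,0],0,-1],[[0,0,0],0,-1],[[0,0,0],0,-1]]}}

```text
t: 31.13
eef_pos: [498.8, 216.7, 391.0]
tcp_rot: [3.142, 0.0, -2.983]
ft_force: [0.2, -0.4, -0.2]
opening: 0.0
grip_force: 0.0
```

Run:
```python
from h import *
s=env.state();print(s['eef_pos'])
p=read_camera('scene');q=p['image']
p['image']=cv2.resize(q[110:270,150:330],None,fx=4,fy=3.7,interpolation=cv2.INTER_CUBIC);save(p,'s2')
```

```text
[498.84791706 216.6625059  390.98179502]
```

View pics/s2.png

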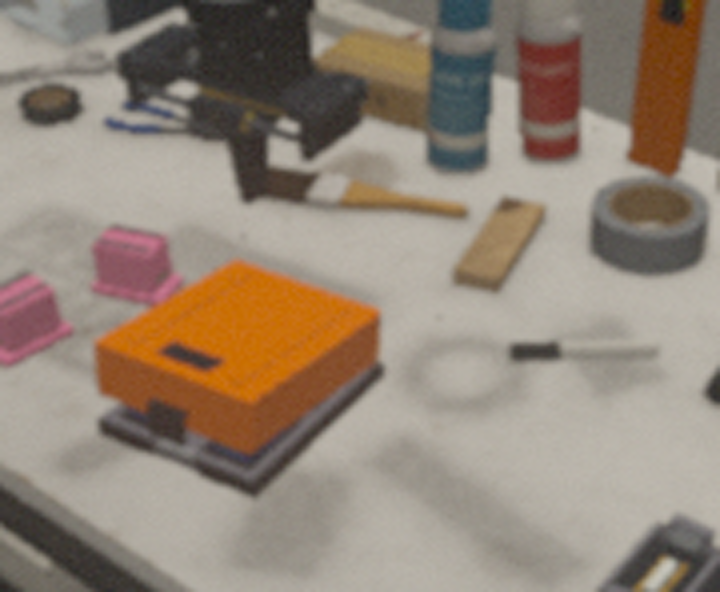

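The lid has sunk to ajar, with its pad near the front edge. Pressing now.

{"name": "move_arm", "arguments": {"commands": [[[-0.87,-0.137,0],0,-1],[[-0.87,-0.137,0],0,-1],[[-0.87,-0.137,0],0,-1],[[-0.87,-0.137,0],0,-1],[[0,0,-0.9],0,-1],[[0,0,-0.9],0,-1],[[0,0,-0.9],0,-1],[[0,0,-0.7],0,-1],[[0,0,0],0,-1],[[0,0,0],0,-1],[[0,0,0],0,-1]]}}

```text
t: 32.1
eef_pos: [394.8, 200.3, 289.9]
tcp_rot: [3.141, 0.001, -2.983]
ft_force: [0.1, -0.5, 1.4]
opening: 0.005
grip_force: 0.0
```

{"name": "move_arm", "arguments": {"commands": [[[0,0,-0.1],0,-1],[[0,0,-0.1],0,-1],[[0,0,-0.1],0,-1],[[0,0,-0.1],0,-1],[[0,0,0],0,-1],[[0,0,0],0,-1]]}}

```text
t: 32.6
eef_pos: [394.4, 200.2, 276.9]
tcp_rot: [3.142, -0.0, -2.983]
ft_force: [-0.5, -0.0, -0.5]
opening: 0.002
grip_force: 0.0
```

{"name": "move_arm", "arguments": {"commands": [[[0,0,-0.07],0,-1],[[0,0,-0.07],0,-1],[[0,0,-0.07],0,-1],[[0,0,0],0,-1],[[0,0,0],0,-1]]}}

```text
t: 33.02
eef_pos: [394.5, 200.2, 270.6]
tcp_rot: [3.142, 0.0, -2.983]
ft_force: [0.0, 0.1, -0.6]
opening: 0.004
grip_force: 0.0
```

{"name": "move_arm", "arguments": {"commands": [[[0,0,-0.05],0,-1],[[0,0,-0.05],0,-1],[[0,0,-0.05],0,-1],[[0,0,0],0,-1],[[0,0,0],0,-1]]}}

```text
t: 33.43
eef_pos: [394.5, 200.2, 266.1]
tcp_rot: [3.142, -0.0, -2.983]
ft_force: [0.7, -0.4, -0.9]
opening: 0.006
grip_force: 0.0
```

{"name": "move_arm", "arguments": {"commands": [[[0,0,-0.04],0,-1],[[0,0,-0.04],0,-1],[[0,0,0],0,-1],[[0,0,0],0,-1]]}}

```text
t: 33.77
eef_pos: [394.4, 200.2, 264.4]
tcp_rot: [3.141, 0.001, -2.983]
ft_force: [-2.6, -0.4, 14.1]
opening: 0.004
grip_force: 7.2
```

Run:
```python
from h import *
p=read_camera('scene');q=p['image']
print(env.state()['eef_pos'],env.state()['ft_force'])
p['image']=cv2.resize(q[150:250,165:265],None,fx=6,fy=6,interpolation=cv2.INTER_CUBIC);save(p,'s3')
CC=np.array([458.5,210.4])
for th in(0,.06,.1,.15):
  o=[]
  for u,w,k in((155,56,0),(180,54,-75),(180,54,75),(180,0,-75)):
    x=90-u*np.cos(th)+w*np.sin(th);z=20+u*np.sin(th)+w*np.cos(th);o.append(((proj(p,[*(CC+CX*x+CY*k),z])[0]-[165,150])*6).round(0).tolist())
  print(th,o)
```

```text
[394.37757481 200.19803209 264.44476279] [-2.92248746 -0.70460313 14.63102448]
0 [[188.0, 376.0], [276.0, 458.0], [45.0, 357.0], [285.0, 535.0]]
0.06 [[191.0, 359.0], [278.0, 438.0], [46.0, 338.0], [284.0, 520.0]]
0.1 [[193.0, 347.0], [280.0, 424.0], [48.0, 325.0], [283.0, 509.0]]
0.15 [[196.0, 332.0], [283.0, 407.0], [50.0, 308.0], [283.0, 495.0]]
```

View pics/s3.png

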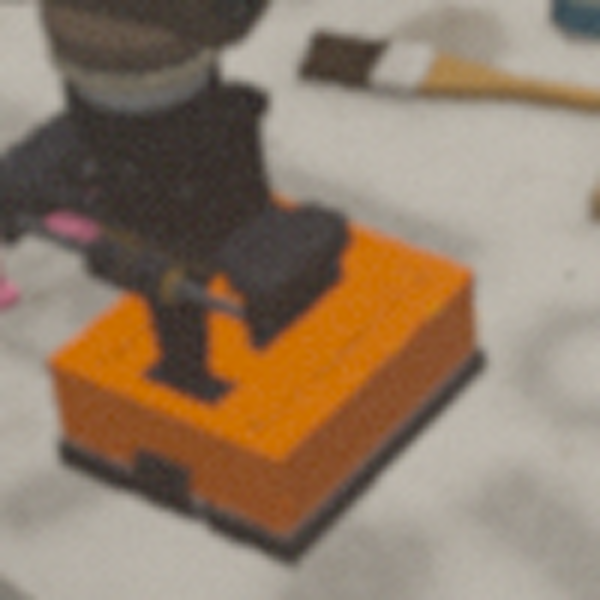

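The finger is on the pad, and the lid's front-top corner at (287,462) matches fully shut. One slightly firmer press, then back off and check that it holds.

{"name": "move_arm", "arguments": {"commands": [[[0,0,-0.02],0,-1],[[0,0,0],0,-1],[[0,0,0],0,-1],[[0,0,0],0,-1]]}}

```text
t: 34.15
eef_pos: [394.3, 200.2, 264.3]
tcp_rot: [3.141, 0.001, -2.983]
ft_force: [-5.0, -1.5, 24.0]
opening: 0.004
grip_force: 11.7
```

{"name": "move_arm", "arguments": {"commands": [[[0,0,0.3],0,-1],[[0,0,1],0,-1],[[0,0,1],0,-1],[[0,0,1],0,-1],[[0,0,1],0,-1],[[0.3,-0.9,0],0,-1],[[0.3,-0.9,0],0,-1],[[0.3,-0.9,0],0,-1],[[0.3,-0.9,0],0,-1],[[0.3,-0.9,0],0,-1],[[0.3,-0.9,0],0,-1],[[0.3,-0.9,0],0,-1],[[0,0,0],0,-1],[[0,0,0],0,-1],[[0,0,0],0,-1],[[0,0,0],0,-1],[[0,0,0],0,-1],[[0,0,0],0,-1],[[0,0,0],0,-1],[[0,0,0],0,-1]]}}

```text
t: 35.82
eef_pos: [457.4, 11.6, 392.2]
tcp_rot: [3.141, 0.0, -2.983]
ft_force: [0.3, -0.3, -0.1]
opening: 0.006
grip_force: 0.0
```

Run:
```python
from h import *
p=read_camera('scene');q=p['image']
print(env.state()['eef_pos'])
p['image']=cv2.resize(q[150:250,165:265],None,fx=6,fy=6,interpolation=cv2.INTER_CUBIC);save(p,'s4')
def edge(im):
    a=im.astype(int);m=((a[...,0]>a[...,2]+70)&(a[...,0]>100)).astype(np.uint8);m[:, :165]=0;m[:,265:]=0;m[:150]=0;m[250:]=0
    n,l,s,c=cv2.connectedComponentsWithStats(m);k=1+s[1:,4].argmax();return s[k],c[k]
print(edge(q))
s3=cv2.imread('pics/s3.png');s3=cv2.cvtColor(cv2.resize(s3,(100,100),interpolation=cv2.INTER_AREA),cv2.COLOR_BGR2RGB)
f=np.zeros_like(q);f[150:250,165:265]=s3;print('pressed',edge(f))
```

```text
[457.36550449  11.51208253 392.19001973]
(array([ 173,  181,   71,   57, 2421], dtype=int32), array([209.34200743, 208.28789756]))
pressed (array([ 173,  187,   71,   51, 1808], dtype=int32), array([210.69081858, 212.85674779]))
```

View pics/s4.png

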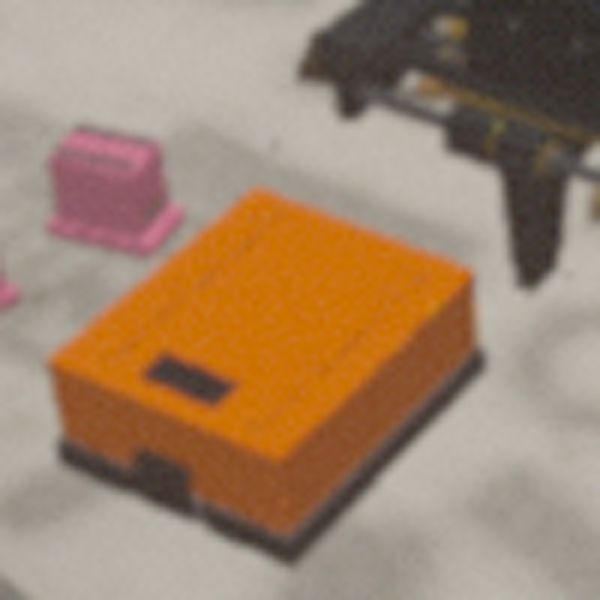

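The lid holds in the same place with the arm away: corner at (287,462), bottom row 238 both before and after. Handing in.

```bash
python3 -c "
from cell import env
print(env.job_done())"
```

```text
the job is handed in; nothing more can be done
None
```

The job is handed in at about 36 s of the 210 s: both dock packs (bay 0 was empty) and the loose pack are seated in the case, and the lid stayed fully shut after the arm backed off.

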